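Shut the drain and throttle the feed on a pipe test rig

TASK

Set up the pipe test rig: first shut the plain lever valve (the one without a graduated quadrant) fully, so that its lever stands square across the pipe against its stop. Then open the quadrant valve until its lever points straight at the index pin on the quadrant, and leave it there. Do not open the quadrant valve before the plain one is shut, and leave the index pin, elbow, tee and marker where they are.

Things in the scene. Friction and masses are not known exactly. Their poses are not given: they have to be found in the camera images.
- manifold: The fixed test rig: plywood board 130 x 320 x 18 mm; a straight copper pipe (22 mm diameter, axis 50 mm above the table) runs along its y axis, a plugged brass tee at its middle. Two lever valves sit in the pipe, 85 mm either side of the middle; which is where varies. Origin: centre of the board's underside; x across the pipe, away from the robot; z up. Nothing on the rig is over 100 mm high.
- quadrant_valve: Brass valve with an aluminium quadrant: a flat quarter-circle band, radius 116 to 132 mm, and two 12 mm spokes under the lever's shut and open directions, their top 70 mm above the table. Origin: on the table, straight below the stem about which the lever turns. Axes parallel to the manifold's: shut, the lever points to -x; fully open, to +y. Body 64 mm long, 36 mm across, top at 76 mm.
- plain_valve: The same valve without a quadrant. Origin: on the table straight below its stem. Axes parallel to the manifold's: its lever points to +y fully open (along the pipe), to -x when shut (square across the pipe).
- quadrant_lever (a joint): Opening angle of the quadrant valve's lever, rad: 0 = shut, lever to -x of its valve; grows clockwise seen from above; 1.571 = fully open, lever to +y. Stops at both ends. Starts shut or nearly shut. Stays where it is left; 0.22 N m of friction (about 3 N at 75 mm from the stem).
- plain_lever (a joint): Opening angle of the plain valve's lever, same sense, stops and friction: 0 = shut against its stop, 1.571 = fully open. Starts open or nearly open.
- quadrant_lever_tip (a point): Outer end of the quadrant valve's lever, 110 mm from its stem axis, 90 mm above the table. The lever's black grip is 14 mm wide, reaches from 35 to 110 mm from the stem axis and from 80 to 100 mm above the table. The point's x axis points from the tip towards the stem.
- plain_lever_tip (a point): Outer end of the plain valve's lever, of the same make: 110 mm from its stem axis, 90 mm above the table. The point's x axis points from the tip towards the stem.
- index (a joint): Angle of the index about the quadrant valve's stem, rad, counted as the lever's: at quadrant_lever = index the lever points straight at the pin. Clamped stiffly on the quadrant; not to be moved.
- index_pin (a point): Top of the upright index pin, 10 mm diameter, dark steel, 124 mm from the quadrant valve's stem axis, 100 mm above the table, on a small steel block (22 x 16 mm) that is clamped round the band. The point's x axis points from the pin to the stem.
- elbow_b: A loose copper pipe elbow, 49 x 49 x 22 mm, lying behind the rig. Origin: centre of its underside.
- steel_tee: A loose grey iron pipe tee, 54 x 72 x 36 mm, lying behind the rig. Origin: centre of its underside.
- marker: A loose marker pen, 135 mm long, 17 mm thick, lying in front of the rig. Origin: centre of its underside.

How it is judged (in metres and radians):
On the way, in this order (a step that is already met when the one before it is completed fails the run):
1. the plain valve is shut while the quadrant valve has not been opened (value of joint plain_lever below 0.09 rad and value of joint quadrant_lever below 0.3 rad), for 0.2 s.
2. the quadrant valve's lever points at the index pin (angle between the x axis of quadrant_lever_tip and the x axis of index_pin, either way round below 0.08 rad), for 0.2 s.
At the end, for the whole second after the job is handed in: The plain valve's lever is within 0.09 rad (5 degrees) of its shut stop and the quadrant valve's lever points at the index pin within 0.08 rad (4.5 degrees), at rest (value of joint plain_lever below 0.09 rad and angle between the x axis of quadrant_lever_tip and the x axis of index_pin, either way round below 0.08 rad and velocity of joint quadrant_lever between -0.02 and 0.02 rad/s); the robot touches nothing.
It fails at once if the quadrant valve is opened (beyond 0.3 rad) while the plain valve is not shut (above 0.2 rad) (value of joint quadrant_lever above 0.3 rad and value of joint plain_lever above 0.2 rad).
It fails at once if the index pin is shifted by more than 6 mm (distance of index_pin from where it was at the start of the episode above 0.006 m).
It fails at once if the elbow, tee or marker is moved by more than 20 mm (distance of any of elbow_b, steel_tee, marker from where it was at the start of the episode above 0.02 m).
It also fails if it takes over 50 s, if anything falls off the work surface, if the arm or the gripper's body presses on something with over 40 N, if the wrist force passes 120 N, or if a joint passes its speed limit or range.

ROBOT

A 6-joint arm with a two-finger parallel gripper is mounted at the origin on a cart in front of the work surface, level with it; the furniture and walls round the work are solid. World frame = base frame: x ahead of the robot, y to its left, z up, the work surface at z = 0. Lengths are in m, angles in degrees, forces in N, time in s.
With the tool pointing down it reaches from about 0.35 to 0.875 m from the base axis. Payload 4.2 kg.
Tool frame: the origin (TCP) lies on the centre line of the jaws, within the pads' length; the fingertips stand 25 mm ahead of it and the grasp point (between the pads) lies 6 mm ahead of it (finger_overhang is the distance from the TCP to the fingertips, in m); z points along the fingers, y is the line along which they close (so a half turn about z gives the same grasp; the last joint's range is limited). The gripper opens to 87 mm and grips with 3 to 60 N. Pads are 19 mm wide; open, the fingers measure 117 mm over their backs; the gripper's body (75 mm by 190 mm) begins 51 mm behind the grasp point.
Start: joints at [14.817, 22.042, 0.453, 0, -68.411, -14.817], TCP at [0.625, 0, 0.248] pointing down, gripper open.
Joint ranges: [-179.83, 179.83], [-69.29, 118.12], [-61.27, 80.66], [-181.25, 117.63], [-171.15, -9.14], [-177.46, 177.46]. Speed limits (degrees/s): [159.86, 159.86, 180, 180, 180, 180].

INTERFACE

Orientations are given as a 3x3 rotation matrix whose columns are the frame's x, y, z axes.
In Python, from station import sense, capture, finish_job, spot_in, tip_of, finger_overhang gives the robot as it stands. The module is installed in compiled form; this text tells all that it offers.
- The arm moves only by the tool servo_tool, never from a script. Its arguments are lists of equal length, an entry for each row: "slide": the shift along the tool's x, y, z in m, a list of three; "spin": the turn about the tool's z in degrees; "grip": the closure, from 0 (fully open) to 1 (shut). A call has exactly 5 rows; each row is the pose to reach, as a shift and turn from the pose commanded when the call began, along the tool's axes at that moment; what a row does not reach only later rows make up. A row lasts 1/12 s, in which the tool goes at most 41.7 mm and 7.16 degrees, less where a joint would pass 70% of its speed; a pose out of reach is approached as far as the arm can. A call with a gripper value outside its range is refused whole. The fingers move at their own pace and stop on an object; the grip force is fixed at half the most. Time passes only in rows, so rows that repeat a pose let the fingers close, or fill a call up. It gives the time, the measured TCP pose, the force, the opening and the grip force at its end, in the units of the state.
- sense(): the state, without advancing time (a new reading comes with each control period).
- capture(name): name is "scene" or "side" or "wrist"; returns a dict with "pixels" (480x640x3 uint8, blue, green, red), "depth" (480x640 float32, m along the optical axis (not along the pixel's ray), 0 where there is no reading), "fx", "fy", "cx", "cy" (pixels), "k1" (the pictures are not rectified: a ray, as slopes to the right and down, at radius r is drawn at 1 + k1 r^2 times it, then the intrinsics apply), "R" (3x3) and "t" (3): a world point X has camera coordinates R X + t; the wrist camera has in their place "hand_eye" (4x4, takes a point from camera to tool coordinates, whose origin is the TCP and whose axes are the flange's). Camera axes: x right, y down, z forward; pixel columns grow to the right and rows downward; lengths in m; the calibration is good to about 2 mm. A picture is of the moment at which its call begins: read the wrist's pose just before it.
- finish_job(): hands the job in; it is judged then, once.
Trained networks look in the newest picture that a camera, given by its name, has taken for a name from the list of things; names that differ only in an ending like _2 or _b are one class to them, and where a whole thing is asked for, a point or a joint stands for the part that bears it (a point fixed in the world has none). Each returns a list of dicts, best first, with "conf" (0 to 1); they miss things now and then, are a little off and sometimes report something else, mostly with a low value. They report only what shows in the picture. A call takes as long as a camera call.
- spot_in(thing, camera): "point" ([x, y, z] in m, in world coordinates, good to about 4 mm: the middle of the surface that is visible of it).
- tip_of(thing, camera): "point" ([x, y, z] in m, in world coordinates, good to about 4 mm: a listed point, or the origin of a listed thing).
The state is a dict: "time_s": time; "joints": joint angles; "joint_velocities": joint speeds; "effort": joint torques, N m; "tcp_pos": TCP position; "ee_rot": TCP orientation; "wrist_force": force on the tool from outside, world axes, zero at the start; "moment": the same for the moment, N m; "gripper_width": opening from 0.0 (shut) to 1.0 (fully open); "gripper_force": force on a finger pad.
Only numpy, scipy, OpenCV 4.12 (cv2) and the standard library are available. Lean on these libraries where they do the work, as an engineer would, in place of code of your own. Each camera call takes 0.05 s, during which the arm holds its last target. There are 200 camera calls.

## Working session

There is one attempt and no reset: what is moved stays moved. The work goes in short steps, Python scripts to look and compute and a tool call to move; the robot and the scene stay as the last step left them, time stands still between calls to the robot, and variables do not carry over. Pictures are saved under pics/ and viewed, at most 10 in all, crops included, and the job is handed in when it is done.

Besides the shell and the picture viewer there is one more tool, called by a JSON object that holds its "method" and its "body". servo_tool: Moves the arm, as the interface text tells. Its arguments: {"type":"object","properties":{"slide":{"type":"array"},"spin":{"type":"array"},"grip":{"type":"array"}},"required":["slide","spin","grip"]}

```bash
mkdir -p pics; python3 - <<'E'
from station import *
import cv2,numpy as np
s=sense();print(s['time_s'],s['tcp_pos'],np.round(s['ee_rot'],3).tolist(),finger_overhang)
ims=[]
for c in("scene","side"):
    p=capture(c);ims.append(p["pixels"])
    for n in("quadrant_lever_tip","plain_lever_tip","index_pin","quadrant_valve","plain_valve","manifold","marker","elbow_b","steel_tee"):
        r=tip_of(n,c);print(c,n,[(np.round(d["point"],3).tolist(),round(d["conf"],2)) for d in r[:2]])
cv2.imwrite("pics/a.png",ims[0]);cv2.imwrite("pics/b.png",ims[1])
E
```

```text
0.0 [6.24436359e-01 3.62541264e-05 2.46439910e-01] [[-0.0, -1.0, -0.002], [-1.0, 0.0, -0.0], [0.0, 0.002, -1.0]] 0.025
scene quadrant_lever_tip [([0.398, -0.404, 0.086], 0.79), ([0.408, -0.278, -0.001], 0.27)]
scene plain_lever_tip [([0.576, -0.176, 0.088], 0.97), ([0.4, -0.403, 0.09], 0.36)]
scene index_pin [([0.478, -0.324, 0.102], 0.76), ([0.399, -0.402, 0.088], 0.23)]
scene quadrant_valve [([0.502, -0.442, 0.002], 0.86)]
scene plain_valve [([0.563, -0.287, -0.002], 0.73)]
scene manifold [([0.532, -0.363, 0.002], 0.91)]
scene marker [([0.41, -0.275, -0.0], 0.7)]
scene elbow_b [([0.622, -0.465, -0.003], 0.56)]
scene steel_tee [([0.694, -0.332, -0.0], 0.86), ([0.578, -0.178, 0.09], 0.44)]
side quadrant_lever_tip [([0.401, -0.4, 0.089], 0.65)]
side plain_lever_tip [([0.584, -0.172, 0.089], 0.49)]
side index_pin [([0.532, -0.359, -0.002], 0.62), ([0.478, -0.322, 0.1], 0.45)]
side quadrant_valve []
side plain_valve [([0.583, -0.172, 0.09], 0.44)]
side manifold [([0.53, -0.36, 0.002], 0.72)]
side marker []
side elbow_b [([0.399, -0.401, 0.086], 0.71), ([0.621, -0.466, 0.001], 0.61)]
side steel_tee [([0.7, -0.334, 0.001], 0.73)]
```

View pics/a.png

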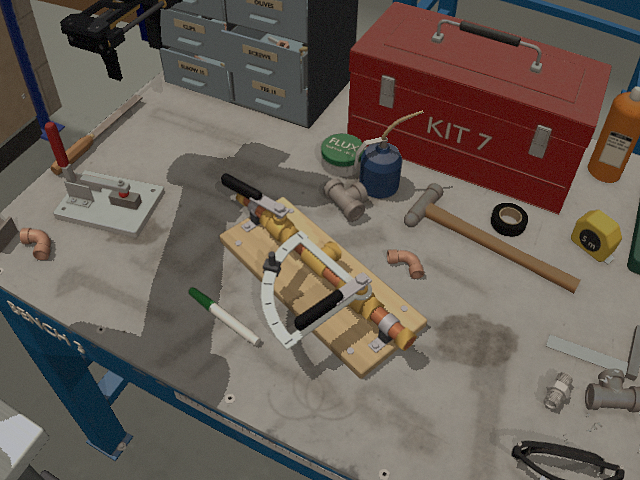

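View pics/b.png

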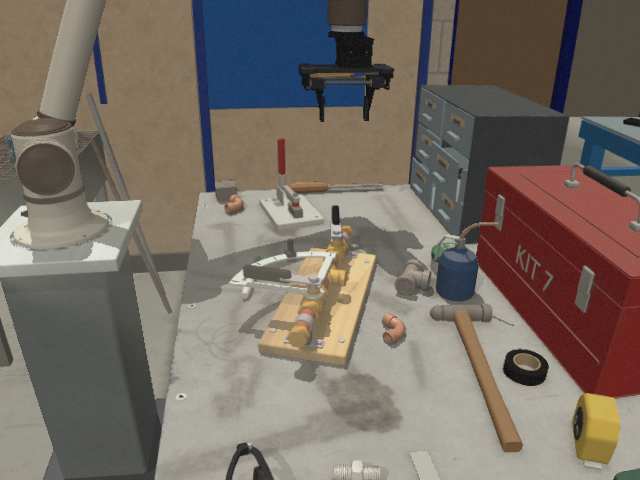

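The scene view shows the plain lever nearly open (tip at px 228,180), the quadrant lever shut (grip at 320,310) and the pin at 272,262. The networks agree with this: the rig yaw is about -21°, the plain lever heads at about 80° and the pin at about 101°. The next move goes above the plain lever.

{"method": "servo_tool", "body": {"slide": [[0.04,0.01,0.004],[0.08,0.02,0.008],[0.12,0.03,0.012],[0.16,0.04,0.016],[0.2,0.05,0.02]], "spin": [2,4,6,8,9.5], "grip": [0,0,0,0,0]}}

```text
time_s: 1.42
tcp_pos: [0.5743, -0.2015, 0.2276]
ee_rot: [[-0.166, -0.986, 0.0], [-0.986, 0.166, -0.0], [0.0, -0.0, -1.0]]
wrist_force: [0.8, -0.2, -0.1]
gripper_width: 0.998
gripper_force: 0.0
```

```bash
cat >h.py <<'E'
from station import *
import numpy as np,cv2
def go(xy,z,lever_deg):
    "slide and spin (tool axes) that bring the jaws astride a lever of this heading"
    s=sense();R=s['ee_rot'];d=R.T@(np.array([*xy,z])-s['tcp_pos'])
    h=np.degrees(np.arctan2(R[1,1],R[0,1]))
    sp=(h-(lever_deg+90)+90)%180-90
    return np.round(d,4).tolist(),round(sp,2)
def look(names,cams):
    for c in cams:
        p=capture(c)
        for n in names:
            r=tip_of(n,c);print(c,n,[(np.round(d["point"],4).tolist(),round(d["conf"],2)) for d in r[:2]])
    return p
def st():
    s=sense();R=s['ee_rot'];print(round(s['time_s'],2),np.round(s['tcp_pos'],4),'hd',round(np.degrees(np.arctan2(R[1,1],R[0,1])),2),'F',np.round(s['wrist_force'],1),'w',round(s['gripper_width'],3),s['gripper_force'])
E
python3 - <<'E'
from h import *
st()
p=look(["quadrant_lever_tip","plain_lever_tip","index_pin","quadrant_valve","plain_valve","manifold"],["scene","side","wrist"])
cv2.imwrite("pics/c.png",p["pixels"])
E
```

```text
1.42 [ 0.5743 -0.2015  0.2276] hd 170.45 F [ 0.8 -0.2 -0.1] w 0.998 0.0
scene quadrant_lever_tip [([0.4008, -0.4048, 0.0873], 0.82), ([0.6204, -0.4677, -0.0017], 0.73)]
scene plain_lever_tip [([0.5806, -0.1739, 0.087], 0.87)]
scene index_pin []
scene quadrant_valve [([0.5018, -0.4424, -0.0017], 0.57)]
scene plain_valve [([0.5626, -0.2864, -0.0009], 0.95), ([0.6195, -0.465, -0.0016], 0.23)]
scene manifold [([0.5333, -0.3594, 0.0007], 0.98)]
side quadrant_lever_tip [([0.3986, -0.3999, 0.0914], 0.9)]
side plain_lever_tip [([0.4773, -0.3196, 0.0976], 0.65), ([0.5854, -0.1727, 0.0898], 0.52)]
side index_pin [([0.4757, -0.3188, 0.0991], 0.75)]
side quadrant_valve []
side plain_valve []
side manifold [([0.5344, -0.3617, 0.0018], 0.8)]
wrist quadrant_lever_tip []
wrist plain_lever_tip [([0.5796, -0.1714, 0.0928], 0.79)]
wrist index_pin [([0.4813, -0.3252, 0.0966], 0.95)]
wrist quadrant_valve []
wrist plain_valve [([0.5627, -0.2838, 0.0016], 0.81)]
wrist manifold []
```

View pics/c.png

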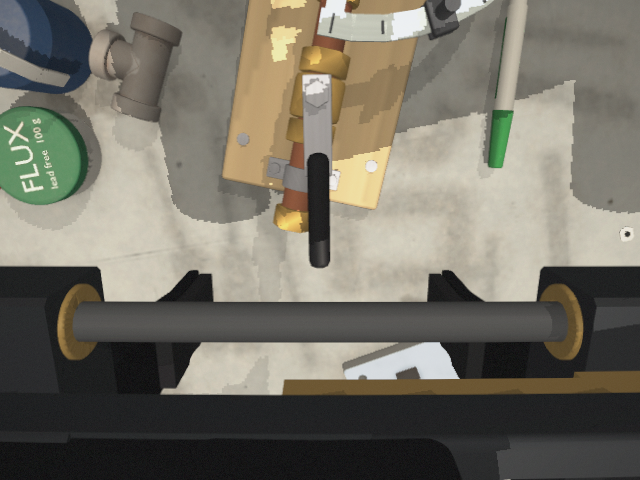

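The wrist view shows the plain lever upright at column 318, centred between the fingers (columns 200 and 435), so the heading is right. Next I descend and grip.

{"method": "servo_tool", "body": {"slide": [[0.009,-0.002,0.03],[0.009,-0.002,0.065],[0.009,-0.002,0.1],[0.009,-0.002,0.12],[0.009,-0.002,0.12]], "spin": [0,0,0,0,0], "grip": [0,0,0,0,0.5]}}

```text
time_s: 2.88
tcp_pos: [0.5719, -0.2087, 0.1022]
ee_rot: [[-0.166, -0.986, -0.011], [-0.986, 0.166, 0.002], [-0.0, 0.011, -1.0]]
wrist_force: [-0.9, -0.2, -0.3]
gripper_width: 0.974
gripper_force: 0.0
```

{"method": "servo_tool", "body": {"slide": [[0,0,0],[0,0,0],[0,0,0],[0,0,0],[0,0,0]], "spin": [0,0,0,0,0], "grip": [0.7,0.72,0.72,0.72,0.72]}}

```text
time_s: 3.3
tcp_pos: [0.5762, -0.2093, 0.1091]
ee_rot: [[-0.165, -0.986, 0.003], [-0.986, 0.165, -0.0], [-0.0, -0.003, -1.0]]
wrist_force: [0.1, -0.3, -0.4]
gripper_width: 0.632
gripper_force: 0.0
```

```bash
python3 - <<'E'
from h import *
st()
P=np.array([.5625,-.285])
for a in (95,110,125,140,150,156,158.9,161):
    r=np.radians(a);print(a,go(P+.075*np.array([np.cos(r),np.sin(r)]),.107,a))
E
```

```text
3.3 [ 0.5762 -0.2093  0.1091] hd 170.51 F [ 0.1 -0.3 -0.4] w 0.632 0.0
95 ([0.0043, 0.0198, 0.0021], np.float64(-14.49))
110 ([0.0117, 0.038, 0.002], np.float64(-29.49))
125 ([0.0235, 0.0536, 0.002], np.float64(-44.49))
140 ([0.0389, 0.0657, 0.0019], np.float64(-59.49))
150 ([0.0507, 0.0713, 0.0019], np.float64(-69.49))
156 ([0.0582, 0.0736, 0.0019], np.float64(-75.49))
158.9 ([0.0619, 0.0745, 0.0019], np.float64(-78.39))
161 ([0.0646, 0.075, 0.0019], np.float64(-80.49))
```

{"method": "servo_tool", "body": {"slide": [[0,0,0.001],[0,0,0.001],[0,0,0.001],[0,0,0.001],[0,0,0.001]], "spin": [0,0,0,0,0], "grip": [0.8,0.8,0.8,0.8,0.8]}}

```text
time_s: 3.72
tcp_pos: [0.5755, -0.2092, 0.1065]
ee_rot: [[-0.165, -0.986, -0.0], [-0.986, 0.165, -0.0], [0.0, 0.0, -1.0]]
wrist_force: [0.3, -0.4, -0.5]
gripper_width: 0.255
gripper_force: 0.0
```

```bash
python3 - <<'E'
from h import *
st()
P=np.array([.5625,-.285])
for a in range(86,112,5):
    r=np.radians(a);print(a,go(P+.075*np.array([np.cos(r),np.sin(r)]),.107,a))
E
```

```text
3.72 [ 0.5755 -0.2092  0.1065] hd 170.5 F [ 0.3 -0.4 -0.5] w 0.255 0.0
86 ([0.0023, 0.0075, -0.0005], np.float64(-5.5))
91 ([0.0032, 0.0139, -0.0005], np.float64(-10.5))
96 ([0.0046, 0.0203, -0.0005], np.float64(-15.5))
101 ([0.0067, 0.0265, -0.0005], np.float64(-20.5))
106 ([0.0092, 0.0326, -0.0005], np.float64(-25.5))
111 ([0.0123, 0.0383, -0.0005], np.float64(-30.5))
```

{"method": "servo_tool", "body": {"slide": [[0.002,0.0075,0],[0.003,0.014,0],[0.0045,0.02,0],[0.0065,0.0265,0],[0.009,0.0325,0]], "spin": [-5.5,-10.5,-15.5,-20.5,-25.5], "grip": [0.8,0.8,0.8,0.8,0.8]}}

```text
time_s: 4.13
tcp_pos: [0.5433, -0.2123, 0.1067]
ee_rot: [[0.28, -0.96, 0.004], [-0.96, -0.28, 0.0], [0.001, -0.004, -1.0]]
wrist_force: [3.2, 1.2, -2.2]
gripper_width: 0.2
gripper_force: 1.6
```

{"method": "servo_tool", "body": {"slide": [[0.0003,0.0065,0],[0.001,0.013,0],[0.0025,0.0195,0],[0.0045,0.0255,0],[0.007,0.0315,0]], "spin": [-5,-10,-15,-20,-25], "grip": [0.8,0.8,0.8,0.8,0.8]}}

```text
time_s: 4.55
tcp_pos: [0.5145, -0.2276, 0.1067]
ee_rot: [[0.66, -0.752, 0.003], [-0.752, -0.66, 0.0], [0.001, -0.002, -1.0]]
wrist_force: [2.0, 3.3, -0.4]
gripper_width: 0.2
gripper_force: 1.6
```

```bash
python3 - <<'E'
from h import *
st()
P=np.array([.5625,-.285])
for a in (135,140,145,150,155,159,161):
    r=np.radians(a);print(a,go(P+.075*np.array([np.cos(r),np.sin(r)]),.107,a))
look(["plain_lever_tip"],["scene","side"])
E
```

```text
4.55 [ 0.5145 -0.2276  0.1067] hd -138.73 F [ 2.   3.3 -0.4] w 0.2 1.645662635564804
135 ([-0.0, 0.0067, -0.0003], np.float64(-3.73))
140 ([0.0007, 0.0132, -0.0004], np.float64(-8.73))
145 ([0.0019, 0.0196, -0.0004], np.float64(-13.73))
150 ([0.0038, 0.0259, -0.0004], np.float64(-18.73))
155 ([0.0061, 0.032, -0.0004], np.float64(-23.73))
159 ([0.0084, 0.0367, -0.0004], np.float64(-27.73))
161 ([0.0097, 0.039, -0.0004], np.float64(-29.73))
scene plain_lever_tip []
side plain_lever_tip [([0.4948, -0.1978, 0.0887], 0.8)]
```

{"method": "servo_tool", "body": {"slide": [[0,0.0065,0],[0.0007,0.013,0],[0.002,0.0195,0],[0.004,0.026,0],[0.006,0.032,0]], "spin": [-4,-9,-14,-19,-24], "grip": [0.8,0.8,0.8,0.8,0.8]}}

```text
time_s: 5.17
tcp_pos: [0.4947, -0.2535, 0.1067]
ee_rot: [[0.907, -0.42, 0.003], [-0.42, -0.907, -0.0], [0.003, -0.001, -1.0]]
wrist_force: [3.8, 2.2, -0.5]
gripper_width: 0.198
gripper_force: 1.5
```

{"method": "servo_tool", "body": {"slide": [[0.0003,0.003,0],[0.0005,0.005,0],[0.0008,0.0065,0],[0.001,0.008,0],[0.001,0.008,0]], "spin": [-1,-2,-3,-4,-4], "grip": [0.8,0.8,0.8,0.8,0.8]}}

```text
time_s: 5.58
tcp_pos: [0.4924, -0.259, 0.1067]
ee_rot: [[0.933, -0.36, 0.003], [-0.36, -0.933, 0.003], [0.002, -0.004, -1.0]]
wrist_force: [4.2, 11.7, 1.8]
gripper_width: 0.203
gripper_force: 6.3
```

```bash
python3 - <<'E'
from h import *
st()
p=look(["plain_lever_tip"],["scene","side"])
E
```

```text
5.58 [ 0.4924 -0.259   0.1067] hd -111.08 F [ 4.2 11.7  1.8] w 0.203 6.306796073913574
scene plain_lever_tip [([0.461, -0.2439, 0.091], 0.6)]
side plain_lever_tip [([0.4632, -0.2411, 0.0891], 0.65)]
```

{"method": "servo_tool", "body": {"slide": [[0,-0.002,0],[0,-0.002,0],[0,-0.002,0],[0,-0.002,0],[0,-0.002,0]], "spin": [0,0,0,0,0], "grip": [0.55,0.55,0.55,0.55,0.55]}}

```text
time_s: 6.2
tcp_pos: [0.4911, -0.2598, 0.1064]
ee_rot: [[0.933, -0.359, -0.001], [-0.359, -0.933, -0.0], [-0.001, 0.0, -1.0]]
wrist_force: [-0.7, 0.5, -0.5]
gripper_width: 0.433
gripper_force: 0.0
```

{"method": "servo_tool", "body": {"slide": [[0,-0.002,-0.02],[0,-0.002,-0.05],[0,-0.002,-0.08],[0,-0.002,-0.11],[0,-0.002,-0.12]], "spin": [0,0,0,0,0], "grip": [0.55,0.55,0.55,0.55,0.55]}}

```text
time_s: 6.62
tcp_pos: [0.494, -0.2588, 0.2316]
ee_rot: [[0.934, -0.358, 0.008], [-0.358, -0.934, -0.003], [0.008, 0.0, -1.0]]
wrist_force: [-0.7, 0.8, 0.6]
gripper_width: 0.446
gripper_force: 0.0
```

```bash
python3 - <<'E'
from h import *
st()
look(["plain_lever_tip","quadrant_lever_tip","index_pin","quadrant_valve","plain_valve","manifold"],["scene","side","wrist"])
a=np.radians(158.9);Q=np.array([.502,-.442])
print(go(Q+.075*np.array([np.cos(a),np.sin(a)]),.2,158.9))
E
```

```text
6.62 [ 0.494  -0.2588  0.2316] hd -111.0 F [-0.7  0.8  0.6] w 0.446 0.0
scene plain_lever_tip [([0.461, -0.2437, 0.0909], 0.83)]
scene quadrant_lever_tip [([0.401, -0.4065, 0.0844], 0.75)]
scene index_pin [([0.4786, -0.3259, 0.1001], 0.83)]
scene quadrant_valve [([0.5014, -0.4433, -0.0005], 0.61)]
scene plain_valve [([0.5602, -0.2853, -0.0028], 0.8)]
scene manifold [([0.5339, -0.3678, -0.0006], 0.95)]
side plain_lever_tip [([0.4645, -0.2399, 0.0876], 0.71)]
side quadrant_lever_tip [([0.4003, -0.3996, 0.0865], 0.74)]
side index_pin [([0.4746, -0.323, 0.0987], 0.47)]
side quadrant_valve []
side plain_valve []
side manifold [([0.5348, -0.3629, -0.0013], 0.55)]
wrist plain_lever_tip [([0.4612, -0.2408, 0.0922], 0.77), ([0.4159, -0.2712, -0.0004], 0.28)]
wrist quadrant_lever_tip []
wrist index_pin [([0.4817, -0.3257, 0.0947], 0.88), ([0.3992, -0.3993, 0.0884], 0.66)]
wrist quadrant_valve [([0.5008, -0.4465, -0.0021], 0.62)]
wrist plain_valve [([0.5635, -0.2827, 0.0021], 0.85)]
wrist manifold [([0.5292, -0.3563, -0.0], 0.82)]
([0.0001, 0.1686, 0.0266], np.float64(0.1))
```

{"method": "servo_tool", "body": {"slide": [[0,0.033,0],[0,0.067,0],[0,0.1,0],[0,0.135,0.01],[0,0.168,0.03]], "spin": [0,0,0,0,0], "grip": [0.5,0.5,0.5,0.5,0.5]}}

```text
time_s: 8.08
tcp_pos: [0.4329, -0.4169, 0.1992]
ee_rot: [[0.934, -0.357, 0.005], [-0.357, -0.934, -0.004], [0.007, 0.002, -1.0]]
wrist_force: [1.7, -0.3, 0.2]
gripper_width: 0.501
gripper_force: 0.0
```

{"method": "servo_tool", "body": {"slide": [[0,0,0],[0,0,0],[0,0,0],[0,0,0],[0,0,0]], "spin": [0,0,0,0,0], "grip": [0.5,0.5,0.5,0.5,0.5]}}

```text
time_s: 8.5
tcp_pos: [0.4331, -0.4137, 0.1976]
ee_rot: [[0.934, -0.357, 0.002], [-0.357, -0.934, -0.001], [0.002, 0.0, -1.0]]
wrist_force: [-0.1, -0.4, 0.4]
gripper_width: 0.499
gripper_force: 0.0
```

```bash
python3 - <<'E'
from h import *
st()
p=look(["quadrant_lever_tip","index_pin","quadrant_valve"],["wrist"])
cv2.imwrite("pics/d.png",p["pixels"])
a=np.radians(158.9);Q=np.array([.502,-.442])
print(go(Q+.075*np.array([np.cos(a),np.sin(a)]),.107,158.9))
E
```

```text
8.5 [ 0.4331 -0.4137  0.1976] hd -110.9 F [-0.1 -0.4  0.4] w 0.499 0.0
wrist quadrant_lever_tip [([0.4005, -0.3991, 0.0893], 0.61), ([0.5631, -0.2825, 0.0006], 0.24)]
wrist index_pin [([0.4782, -0.3241, 0.0972], 0.87)]
wrist quadrant_valve [([0.4989, -0.4456, -0.0005], 0.96)]
([-0.0003, 0.0013, 0.0901], np.float64(0.17))
```

View pics/d.png

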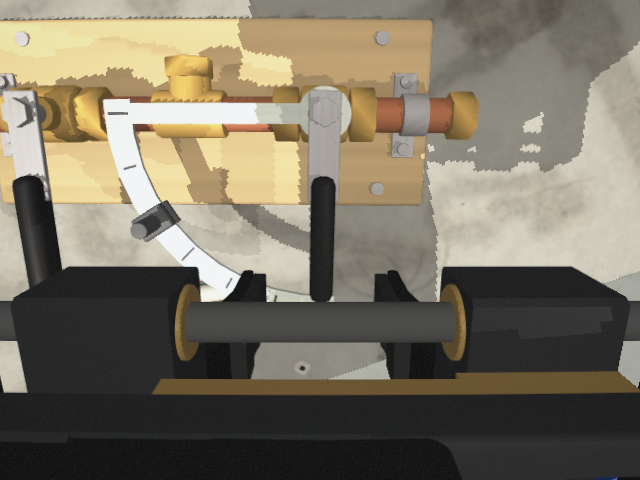

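The wrist view shows the quadrant lever (column 321) centred between the fingers and the pin at about (140,230). The plain lever at the left edge looks tilted, so I'll measure all three by depth.

```bash
cat >>h.py <<'E'
def cloud(c):
    s=sense();p=capture(c);d=p["depth"];v,u=np.mgrid[:480,:640]
    K=np.array([[p["fx"],0,p["cx"]],[0,p["fy"],p["cy"]],[0,0,1.]])
    uv=cv2.undistortPoints(np.stack([u,v],-1).reshape(-1,1,2).astype(float),K,np.array([p["k1"],0,0,0.])).reshape(480,640,2)
    X=np.dstack([uv[...,0]*d,uv[...,1]*d,d])
    if "R" in p: W=(X-p["t"])@p["R"]
    else:
        H=p["hand_eye"];W=(X@H[:3,:3].T+H[:3,3])@np.array(s["ee_rot"]).T+s["tcp_pos"]
    W[d==0]=np.nan
    return W,p["pixels"].max(2)
def lever(W,g,near,rad=.06):
    "axis of dark points at lever-top height"
    m=(W[...,2]>.085)&(W[...,2]<.106)&(g<70)&(np.hypot(W[...,0]-near[0],W[...,1]-near[1])<rad)
    q=W[m][:,:2];c=q.mean(0);w,V=np.linalg.eigh(np.cov(q.T));e=V[:,1]*np.sign(V[1,1])
    return len(q),np.round(c,4),np.round(np.sqrt(w),4),round(np.degrees(np.arctan2(e[1],e[0])),1)
E
python3 - <<'E'
from h import *
for c in("wrist","scene"):
    W,g=cloud(c)
    print(c,lever(W,g,(.432,-.415),.045),lever(W,g,(.493,-.257),.045),lever(W,g,(.478,-.324),.014))
E
```

```text
wrist (2823, array([ 0.4371, -0.4162]), array([0.0038, 0.0207]), np.float64(158.0)) (3154, array([ 0.5018, -0.2639]), array([0.0038, 0.0173]), np.float64(159.4)) (175, array([ 0.4795, -0.3243]), array([0.001 , 0.0027]), np.float64(9.8))
scene (684, array([ 0.4295, -0.4172]), array([0.0035, 0.0215]), np.float64(157.6)) (581, array([ 0.4908, -0.2608]), array([0.0034, 0.0211]), np.float64(159.0)) (40, array([ 0.4755, -0.3233]), array([0.0013, 0.0026]), np.float64(124.8))
```

{"method": "servo_tool", "body": {"slide": [[0,0.001,0.02],[0,0.001,0.045],[0,0.001,0.07],[0,0.001,0.085],[0,0.001,0.09]], "spin": [0,0,0,0,0], "grip": [0.5,0.5,0.5,0.5,0.5]}}

```text
time_s: 9.22
tcp_pos: [0.4303, -0.4142, 0.1036]
ee_rot: [[0.933, -0.359, -0.005], [-0.359, -0.933, 0.003], [-0.005, -0.001, -1.0]]
wrist_force: [-0.1, -0.1, 0.7]
gripper_width: 0.497
gripper_force: 0.0
```

{"method": "servo_tool", "body": {"slide": [[0,0,0],[0,0,0],[0,0,0],[0,0,0],[0,0,0]], "spin": [0,0,0,0,0], "grip": [0.8,0.8,0.8,0.8,0.8]}}

```text
time_s: 9.63
tcp_pos: [0.4323, -0.4157, 0.1078]
ee_rot: [[0.934, -0.358, 0.002], [-0.358, -0.934, -0.001], [0.002, 0.0, -1.0]]
wrist_force: [0.0, -0.2, 0.3]
gripper_width: 0.235
gripper_force: 0.0
```

```bash
python3 - <<'E'
from h import *
st()
Q=np.array([.501,-.443])
for a in (155,150,145,140,135):
    r=np.radians(a);print(a,go(Q+.075*np.array([np.cos(r),np.sin(r)]),.107,a))
E
```

```text
9.63 [ 0.4323 -0.4157  0.1078] hd -110.99 F [ 0.  -0.2  0.3] w 0.235 0.0
155 ([-0.0009, -0.0043, 0.0008], np.float64(4.01))
150 ([-0.0001, -0.0108, 0.0008], np.float64(9.01))
145 ([0.0012, -0.0172, 0.0008], np.float64(14.01))
140 ([0.003, -0.0235, 0.0008], np.float64(19.01))
135 ([0.0054, -0.0296, 0.0008], np.float64(24.01))
```

{"method": "servo_tool", "body": {"slide": [[-0.0005,-0.0045,0.0005],[0,-0.011,0.0005],[0.001,-0.017,0.0005],[0.003,-0.0235,0.0005],[0.0055,-0.0295,0.0005]], "spin": [4,9,14,19,24], "grip": [0.8,0.8,0.8,0.8,0.8]}}

```text
time_s: 10.05
tcp_pos: [0.4477, -0.3905, 0.1071]
ee_rot: [[0.704, -0.71, 0.001], [-0.71, -0.704, -0.002], [0.002, 0.001, -1.0]]
wrist_force: [-0.8, -4.0, 0.1]
gripper_width: 0.198
gripper_force: 1.6
```

{"method": "servo_tool", "body": {"slide": [[0.0003,-0.0065,0],[0.001,-0.013,0],[0.0025,-0.0195,0],[0.0045,-0.0255,0],[0.0065,-0.03,0]], "spin": [5,10,15,20,24], "grip": [0.8,0.8,0.8,0.8,0.8]}}

```text
time_s: 10.47
tcp_pos: [0.4729, -0.3735, 0.1071]
ee_rot: [[0.355, -0.935, -0.001], [-0.935, -0.355, -0.001], [0.0, 0.001, -1.0]]
wrist_force: [-1.9, -2.3, 2.6]
gripper_width: 0.198
gripper_force: 1.5
```

```bash
python3 - <<'E'
from h import *
st()
Q=np.array([.501,-.443])
for a in (108,105,103,101):
    r=np.radians(a);print(a,go(Q+.075*np.array([np.cos(r),np.sin(r)]),.107,a))
look(["quadrant_lever_tip","index_pin"],["scene","side","wrist"])
E
```

```text
10.47 [ 0.4729 -0.3735  0.1071] hd -159.21 F [-1.9 -2.3  2.6] w 0.198 1.521584652364254
108 ([0.0, -0.0052, 0.0], np.float64(2.79))
105 ([0.0003, -0.0091, 0.0], np.float64(5.79))
103 ([0.0006, -0.0117, 0.0], np.float64(7.79))
101 ([0.001, -0.0143, 0.0], np.float64(9.79))
scene quadrant_lever_tip []
scene index_pin []
side quadrant_lever_tip [([0.4577, -0.3393, 0.0883], 0.67)]
side index_pin [([0.4769, -0.3183, 0.0968], 0.65)]
wrist quadrant_lever_tip [([0.4599, -0.3359, 0.0889], 0.63)]
wrist index_pin []
```

{"method": "servo_tool", "body": {"slide": [[0.0002,-0.004,0],[0.0003,-0.008,0],[0.0006,-0.011,0],[0.0008,-0.0125,0],[0.0008,-0.0125,0]], "spin": [2.5,5,7,8.5,8.5], "grip": [0.8,0.8,0.8,0.8,0.8]}}

```text
time_s: 11.33
tcp_pos: [0.4845, -0.3695, 0.106]
ee_rot: [[0.216, -0.976, -0.002], [-0.976, -0.216, 0.0], [-0.001, 0.002, -1.0]]
wrist_force: [-2.3, 0.3, 1.1]
gripper_width: 0.2
gripper_force: 1.1
```

{"method": "servo_tool", "body": {"slide": [[0,0,0],[0,0,0],[0,0,0],[0,0,0],[0,0,0]], "spin": [0,0,0,0,0], "grip": [0.6,0.6,0.6,0.6,0.6]}}

```text
time_s: 11.75
tcp_pos: [0.4854, -0.3694, 0.106]
ee_rot: [[0.217, -0.976, 0.0], [-0.976, -0.217, -0.0], [0.0, -0.0, -1.0]]
wrist_force: [0.3, 0.0, 0.3]
gripper_width: 0.383
gripper_force: 0.0
```

{"method": "servo_tool", "body": {"slide": [[0,0,-0.02],[0,0,-0.05],[0,0,-0.08],[0,0,-0.11],[0,0,-0.12]], "spin": [0,0,0,0,0], "grip": [0.6,0.6,0.6,0.6,0.6]}}

```text
time_s: 12.17
tcp_pos: [0.4871, -0.3707, 0.2315]
ee_rot: [[0.217, -0.976, 0.008], [-0.976, -0.217, -0.005], [0.007, -0.006, -1.0]]
wrist_force: [-0.1, -0.1, 1.0]
gripper_width: 0.398
gripper_force: 0.0
```

{"method": "servo_tool", "body": {"slide": [[0.02,0,0],[0.04,0,0],[0.05,0,0],[0.05,0,0],[0.05,0,0]], "spin": [0,0,0,0,0], "grip": [0.6,0.6,0.6,0.6,0.6]}}

```text
time_s: 12.58
tcp_pos: [0.4956, -0.4181, 0.2249]
ee_rot: [[0.216, -0.976, -0.002], [-0.976, -0.216, 0.001], [-0.002, 0.001, -1.0]]
wrist_force: [-0.1, -0.3, 0.3]
gripper_width: 0.4
gripper_force: 0.0
```

{"method": "servo_tool", "body": {"slide": [[-0.03,0,0],[-0.06,0,0],[-0.09,0,0],[-0.1,0,0],[-0.1,0,0]], "spin": [0,0,0,0,0], "grip": [0.6,0.6,0.6,0.6,0.6]}}

```text
time_s: 13.0
tcp_pos: [0.4736, -0.3179, 0.2265]
ee_rot: [[0.22, -0.976, -0.0], [-0.976, -0.22, 0.001], [-0.001, -0.0, -1.0]]
wrist_force: [0.6, -0.3, -0.0]
gripper_width: 0.403
gripper_force: 0.0
```

```bash
python3 - <<'E'
from h import *
st()
p=look(["quadrant_lever_tip","index_pin","quadrant_valve","plain_lever_tip"],["scene","side","wrist"])
cv2.imwrite("pics/e.png",p["pixels"])
for c in("wrist","scene","side"):
    W,g=cloud(c)
    for a in (((.486,-.37),.04),((.478,-.324),.01),((.493,-.257),.045)):
        try: print(c,lever(W,g,*a))
        except Exception as e: print(c,e)
E
```

```text
13.0 [ 0.4736 -0.3179  0.2265] hd -167.31 F [ 0.6 -0.3 -0. ] w 0.403 0.0
scene quadrant_lever_tip [([0.4754, -0.339, 0.0864], 0.58)]
scene index_pin [([0.4763, -0.3272, 0.1006], 0.54)]
scene quadrant_valve [([0.5012, -0.4471, 0.0005], 0.59)]
scene plain_lever_tip [([0.4585, -0.2412, 0.0877], 0.88), ([0.5062, -0.4442, 0.002], 0.7)]
side quadrant_lever_tip [([0.4754, -0.3339, 0.0906], 0.91)]
side index_pin [([0.4783, -0.3209, 0.1021], 0.39)]
side quadrant_valve []
side plain_lever_tip [([0.4661, -0.2417, 0.086], 0.56)]
wrist quadrant_lever_tip [([0.4738, -0.3328, 0.0875], 0.76), ([0.4131, -0.2673, 0.0008], 0.67)]
wrist index_pin [([0.4811, -0.3239, 0.0992], 0.92)]
wrist quadrant_valve [([0.5021, -0.4469, -0.003], 0.59)]
wrist plain_lever_tip [([0.4603, -0.242, 0.09], 0.73), ([0.5303, -0.3566, -0.0005], 0.62)]
wrist (2564, array([ 0.4841, -0.3735]), array([0.0037, 0.0206]), np.float64(104.4))
wrist (63, array([ 0.48  , -0.3243]), array([0.0009, 0.0026]), np.float64(11.1))
wrist (432, array([ 0.519 , -0.2692]), array([0.0033, 0.0162]), np.float64(154.4))
scene (662, array([ 0.4798, -0.3739]), array([0.0034, 0.0209]), np.float64(104.8))
scene (61, array([ 0.4763, -0.3227]), array([0.0019, 0.0025]), np.float64(153.3))
scene (579, array([ 0.4907, -0.2609]), array([0.0034, 0.0208]), np.float64(158.6))
side (43, array([ 0.4761, -0.3528]), array([0.0031, 0.0077]), np.float64(104.1))
side (1, array([ 0.4818, -0.322 ]), array([nan, nan]), np.float64(nan))
side (357, array([ 0.4934, -0.2632]), array([0.002 , 0.0201]), np.float64(159.2))h.py:30: RuntimeWarning: Degrees of freedom <= 0 for slice
  q=W[m][:,:2];c=q.mean(0);w,V=np.linalg.eigh(np.cov(q.T));e=V[:,1]*np.sign(V[1,1])
  c *= np.true_divide(1, fact)
  c *= np.true_divide(1, fact)
```

View pics/e.png

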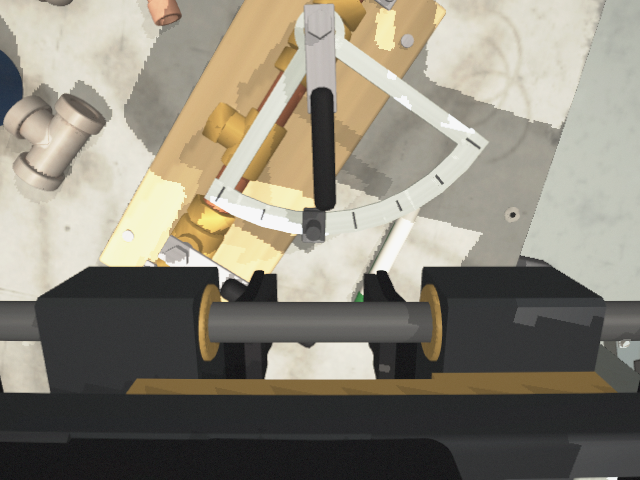

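The wrist view shows the lever (322,95 to 326,205) pointing just right of the pin and block at (314,225), about 4° short. That matches the depth fit, so I'll go back down and turn it 4° more.

```bash
python3 - <<'E'
from h import *
print(go((.4852,-.3695),.2,102.5))
E
```

```text
([0.0501, 0.0, 0.0261], np.float64(0.0))
```

{"method": "servo_tool", "body": {"slide": [[0.03,0,0.01],[0.05,0,0.02],[0.05,0,0.026],[0.05,0,0.026],[0.05,0,0.026]], "spin": [0,0,0,0,0], "grip": [0.55,0.55,0.55,0.55,0.55]}}

```text
time_s: 14.32
tcp_pos: [0.4848, -0.3691, 0.1996]
ee_rot: [[0.216, -0.976, -0.001], [-0.976, -0.216, 0.001], [-0.001, 0.001, -1.0]]
wrist_force: [0.5, 0.8, 0.8]
gripper_width: 0.449
gripper_force: 0.0
```

{"method": "servo_tool", "body": {"slide": [[0,0,0.02],[0,0,0.045],[0,0,0.07],[0,0,0.085],[0,0,0.092]], "spin": [0,0,0,0,0], "grip": [0.55,0.55,0.55,0.55,0.55]}}

```text
time_s: 14.73
tcp_pos: [0.4843, -0.3681, 0.1065]
ee_rot: [[0.217, -0.976, -0.003], [-0.976, -0.217, 0.002], [-0.002, 0.002, -1.0]]
wrist_force: [-0.6, 0.3, -0.2]
gripper_width: 0.447
gripper_force: 0.0
```

{"method": "servo_tool", "body": {"slide": [[0,0,0],[0,0,0],[0,0,0],[0,0,0],[0,0,0]], "spin": [0,0,0,0,0], "grip": [0.8,0.8,0.8,0.8,0.8]}}

```text
time_s: 15.15
tcp_pos: [0.4855, -0.3697, 0.1094]
ee_rot: [[0.217, -0.976, 0.001], [-0.976, -0.217, -0.001], [0.001, -0.001, -1.0]]
wrist_force: [-2.2, -1.9, 1.0]
gripper_width: 0.215
gripper_force: 0.9
```

```bash
python3 - <<'E'
from h import *
st();print(go((.4899,-.3688),.107,98.5))
E
```

```text
15.15 [ 0.4855 -0.3697  0.1094] hd -167.48 F [-2.2 -1.9  1. ] w 0.215 0.8553627133369446
([0.0, -0.0045, 0.0024], np.float64(4.02))
```

{"method": "servo_tool", "body": {"slide": [[0,-0.0015,0.001],[0,-0.003,0.001],[0,-0.004,0.001],[0,-0.005,0.001],[0,-0.005,0.001]], "spin": [1,2,3,4,4], "grip": [0.8,0.8,0.8,0.8,0.8]}}

```text
time_s: 15.57
tcp_pos: [0.4901, -0.3684, 0.1071]
ee_rot: [[0.147, -0.989, -0.0], [-0.989, -0.147, 0.0], [-0.0, 0.0, -1.0]]
wrist_force: [-2.3, -0.9, 1.8]
gripper_width: 0.198
gripper_force: 1.2
```

{"method": "servo_tool", "body": {"slide": [[0,0,0],[0,0,0],[0,0,0],[0,0,0],[0,0,0]], "spin": [0,0,0,0,0], "grip": [0.55,0.55,0.55,0.55,0.55]}}

```text
time_s: 15.98
tcp_pos: [0.4904, -0.3682, 0.107]
ee_rot: [[0.148, -0.989, 0.0], [-0.989, -0.148, 0.0], [0.0, -0.0, -1.0]]
wrist_force: [1.1, 0.9, -0.4]
gripper_width: 0.429
gripper_force: 0.0
```

{"method": "servo_tool", "body": {"slide": [[0,0,-0.02],[0,0,-0.05],[0,0,-0.08],[0,0,-0.11],[0,0,-0.12]], "spin": [0,0,0,0,0], "grip": [0.55,0.55,0.55,0.55,0.55]}}

```text
time_s: 16.4
tcp_pos: [0.4921, -0.3695, 0.2325]
ee_rot: [[0.149, -0.989, 0.008], [-0.989, -0.149, -0.005], [0.006, -0.007, -1.0]]
wrist_force: [1.1, 0.2, 0.7]
gripper_width: 0.446
gripper_force: 0.0
```

{"method": "servo_tool", "body": {"slide": [[-0.02,0,0],[-0.04,0,0],[-0.05,0,0],[-0.05,0,0],[-0.05,0,0]], "spin": [0,0,0,0,0], "grip": [0.55,0.55,0.55,0.55,0.55]}}

```text
time_s: 16.82
tcp_pos: [0.4829, -0.3187, 0.227]
ee_rot: [[0.149, -0.989, 0.0], [-0.989, -0.149, -0.0], [0.0, -0.0, -1.0]]
wrist_force: [0.2, -0.2, -0.4]
gripper_width: 0.448
gripper_force: 0.0
```

```bash
python3 - <<'E'
from h import *
st()
p=look(["quadrant_lever_tip","index_pin","plain_lever_tip"],["scene","side","wrist"])
cv2.imwrite("pics/f.png",p["pixels"])
for c in("wrist","scene"):
    W,g=cloud(c)
    for a in (((.488,-.37),.038),((.478,-.324),.01),((.493,-.257),.045)):
        print(c,lever(W,g,*a))
E
```

```text
16.82 [ 0.4829 -0.3187  0.227 ] hd -171.43 F [ 0.2 -0.2 -0.4] w 0.448 0.0
scene quadrant_lever_tip [([0.4811, -0.3361, 0.0872], 0.69)]
scene index_pin [([0.4768, -0.3255, 0.1006], 0.77)]
scene plain_lever_tip []
side quadrant_lever_tip [([0.483, -0.3331, 0.088], 0.78)]
side index_pin [([0.4769, -0.3207, 0.0951], 0.49)]
side plain_lever_tip [([0.4635, -0.2389, 0.0885], 0.92)]
wrist quadrant_lever_tip [([0.4828, -0.3292, 0.0897], 0.67)]
wrist index_pin [([0.48, -0.3223, 0.0976], 0.56)]
wrist plain_lever_tip [([0.4601, -0.2417, 0.0908], 0.8)]
wrist (2544, array([ 0.4892, -0.3722]), array([0.0037, 0.0206]), np.float64(100.0))
wrist (59, array([ 0.4801, -0.3244]), array([0.0008, 0.0026]), np.float64(13.5))
wrist (131, array([ 0.4981, -0.2642]), array([0.001 , 0.0167]), np.float64(146.8))
scene (641, array([ 0.4851, -0.3725]), array([0.0034, 0.0204]), np.float64(100.6))
scene (63, array([ 0.4762, -0.3227]), array([0.0019, 0.0024]), np.float64(130.1))
scene (581, array([ 0.4907, -0.2609]), array([0.0035, 0.021 ]), np.float64(159.1))
```

View pics/f.png

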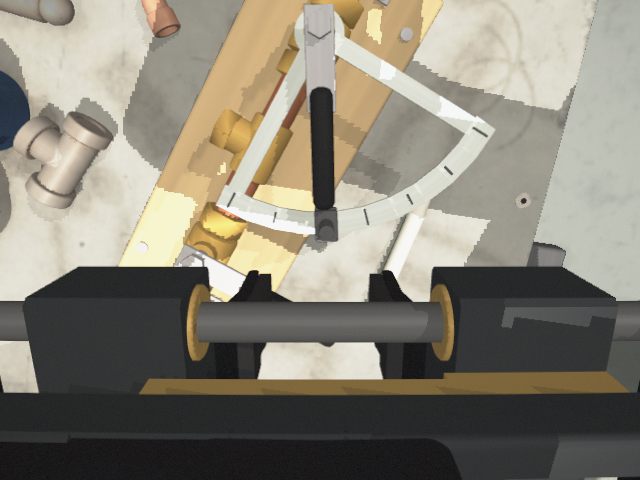

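The lever (322,95 to 325,205) now points straight at the pin (326,230). Both cameras put it within 1°, the plain lever is still shut, and the arm is clear.

```bash
python3 -c "
from station import *
print(finish_job())"
```

```text
the job is handed in; nothing more can be done
None
```

I shut the plain valve against its stop, then opened the quadrant valve until its lever pointed at the index pin (within about 1° on both cameras), and handed the job in with the arm clear; no verdict was returned.

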